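Shut the analyser drawer and start it touch-free

TASK

Push the analyser's blue-fronted drawer fully home with the fingertips, then start the measurement without touching: point straight down at the black eye of the green-ringed pod, fingertips about 3 cm above it, and stay there for at least two seconds. Do not touch any of the pods, do not bring the fingertips low over the red or yellow one, and grasp or move nothing else. Finish with the hand withdrawn at least 15 cm from the green pod and the drawer still home.

Things in the scene. Friction and masses are not known exactly. Their poses are not given: they have to be found in the camera images.
- drawer (a joint): how far the analyser's drawer stands open, in m: 0 = fully home (it meets a hard stop there), 0.12 = fully out; it starts part-way open. It slides with about 3 N of friction and stays where it is left.
- drawer_front (a point): centre of the outer face of the drawer's flat blue front plate, which faces the robot; moves with the drawer. Its x axis is level and points straight into the analyser (the direction that shuts the drawer), y along the plate, z up. The plate is 170 mm wide and 55 mm tall (35 to 90 mm above the table), 18 mm thick and still stands 18 mm proud of the housing when home.
- analyser: low white instrument housing, fixed, 240 deep x 220 wide x 105 mm tall, blue panel on top; origin on the table under the middle of its front face (the face with the drawer), x pointing to its back, z up. The drawer behind its front plate is a solid steel slide, top 83 mm above the table, with a flat orange coupon fixed in it; no handle
- green_pod: start pod: fixed white round touch-free switch, 74 mm across, 40 mm tall, with a green ring round a black eye on its flat top; origin under its centre. The three pods differ only in ring colour and swap places.
- green_eye (a point): centre of the green pod's eye, on its top, 42 mm above the table; z up. The eye sees fingertips that are above it, within 20 mm of its axis and up to about 50 mm high.
- red_pod: stop pod: fixed white round touch-free switch, 74 mm across, 40 mm tall, with a red ring round a black eye on its flat top; origin under its centre. The three pods differ only in ring colour and swap places.
- red_eye (a point): centre of the red pod's eye, on its top, 42 mm above the table; z up. The eye sees fingertips that are above it, within 20 mm of its axis and up to about 50 mm high.
- yellow_pod: tare pod: fixed white round touch-free switch, 74 mm across, 40 mm tall, with a yellow ring round a black eye on its flat top; origin under its centre. The three pods differ only in ring colour and swap places.
- yellow_eye (a point): centre of the yellow pod's eye, on its top, 42 mm above the table; z up. The eye sees fingertips that are above it, within 20 mm of its axis and up to about 50 mm high.
- bottle: bystander, loose: white plastic bottle, blue cap, 60 mm across, 150 mm tall; origin at its underside
- beaker: bystander, loose: clear plastic beaker, 70 mm across, 80 mm tall; origin at its underside
- weight: bystander, loose: brass calibration weight with a small knob, 36 mm across, 47 mm tall; origin at its underside
- tape: bystander, loose: cardboard-coloured ring (empty tape core) lying flat, 90 mm across, 25 mm tall; origin at its underside
- gauge_block: bystander, loose: dark steel block 30 x 60 x 25 mm; origin at its underside
- jar: bystander, loose: small clear jar with an orange cap, 60 mm across, 60 mm tall; origin at its underside
- screwdriver: bystander, loose: screwdriver lying on the table, about 200 mm long; origin at its underside
Things that resemble listed ones, but are neither listed nor needed, are in the scene too. Leave any purple look-alike of the green_pod alone.

How it is judged (in metres and radians):
On the way, in this order (a step that is already met when the one before it is completed fails the run):
1. the drawer is fully home (within 6 mm) (value of joint drawer below 0.006 m), for 0.2 s.
2. with the drawer home, the fingertips dwell just above the green eye, within 20 mm of its axis and some 50 mm of its height, for 1.8 s (value of joint drawer below 0.006 m and horizontal distance between the grasp point and green_eye below 0.02 m and z of the grasp point in the frame of green_eye between 0.005 and 0.07 m), for 1.8 s.
At the end, for the whole second after the job is handed in: The drawer is at rest within 6 mm of fully home, and the hand is withdrawn: the grasp point is more than 12 cm from the green eye (value of joint drawer below 0.006 m and distance between the grasp point and green_eye above 0.12 m and velocity of joint drawer between -0.01 and 0.01 m/s); the robot touches nothing.
It fails at once if a pod is touched (contact force between any of the fingers, the arm and green_pod above 0.5 N or contact force between any of the fingers, the arm and red_pod above 0.5 N or contact force between any of the fingers, the arm and yellow_pod above 0.5 N).
It fails at once if the red eye is triggered: the fingertips come low above it (horizontal distance between the grasp point and red_eye below 0.02 m and z of the grasp point in the frame of red_eye between 0.005 and 0.07 m).
It fails at once if the yellow eye is triggered: the fingertips come low above it (horizontal distance between the grasp point and yellow_eye below 0.02 m and z of the grasp point in the frame of yellow_eye between 0.005 and 0.07 m).
It fails at once if the drawer is pulled farther out instead of pushed (value of joint drawer above 0.11 m).
It fails at once if a loose thing is knocked, carried or lifted: moved by more than 15 mm (distance of any of bottle, beaker, weight, tape, gauge_block, jar, screwdriver from where it was at the start of the episode above 0.015 m).
It also fails if it takes over 48 s, if anything falls off the work surface, if the arm or the gripper's body presses on something with over 40 N, if the wrist force passes 120 N, or if a joint passes its speed limit or range.

ROBOT

A 6-joint arm with a two-finger parallel gripper is mounted at the origin on the work surface. World frame = base frame: x ahead of the robot, y to its left, z up, the work surface at z = 0. Lengths are in m, angles in degrees, forces in N, time in s.
With the tool pointing down it reaches from about 0.4 to 0.825 m from the base axis. Payload 7 kg.
Tool frame: the origin (TCP) lies midway between the tips of the shut fingers; the grasp point (between the pads) lies 19 mm behind it (ctrl.hold_point_z is the distance from the TCP to the grasp point, in m); z points along the fingers, y is the line along which they close (so a half turn about z gives the same grasp; the last joint's range is limited). The gripper opens to 88 mm and grips with 3 to 60 N. Pads are 19 mm wide; open, the fingers measure 130 mm over their backs; the gripper's body (78 mm by 193 mm) begins 47 mm behind the grasp point.
Start: joints at [-48.466, 20.546, 0.682, 0, -70.136, -16.507], TCP at [0.286, -0.612, 0.227] pointing down, gripper open.
Joint ranges: [-176.03, 176.03], [-82.01, 121.73], [-58.28, 71.71], [-173.87, 95.51], [-174.79, -0.11], [-173.66, 173.66]. Speed limits (degrees/s): [136.94, 136.94, 172.46, 180, 180, 180].

INTERFACE

Orientations are given as [roll, pitch, yaw] about the fixed x, y, z axes, in that order (R = Rz(yaw) Ry(pitch) Rx(roll)).
In Python, from plant import ctrl gives the robot as it stands.
- The arm moves only by the tool apply_moves, never from a script. Its argument "deltas" is a list of rows, each an object with "fingers": the finger opening in mm, from 0 to 87.6; "delta_pos": the shift along the tool's x, y, z in mm, a list of three; "angular": the turn, a rotation vector about the tool's x, y, z in degrees, a list of three. A call has 1 to 10 rows; each row is the pose to reach, as a shift and turn from the pose commanded when the call began, along the tool's axes at that moment; what a row does not reach only later rows make up. A row lasts 1/10 s, in which the tool goes at most 50 mm and 8.59 degrees, less where a joint would pass 70% of its speed; a pose out of reach is approached as far as the arm can. A call with a gripper value outside its range is refused whole. The fingers move at their own pace and stop on an object; the grip force is fixed at half the most. Time passes only in rows, so rows that repeat a pose let the fingers close. It gives the time, the measured TCP pose, the force, the opening and the grip force at its end, in the units of the state.
- ctrl.get_obs(): the state, without advancing time (a new reading comes with each control period).
- ctrl.snapshot(name): name is "scene" or "side" or "wrist"; returns the picture (480x640x3 uint8, red, green, blue); there is no depth.
- ctrl.camera_params(name): a dict with "fx", "fy", "cx", "cy" (pixels), "cam_to_world" (4x4, takes a point from camera to world coordinates); the wrist camera has in their place "mount" (4x4, takes a point from camera to tool coordinates, whose origin is the TCP and whose axes are the flange's). Camera axes: x right, y up, looking along -z (the intrinsics and any distortion apply to the point x, -y, -z); pixel columns grow to the right and rows downward; lengths in m; the calibration is good to about 2 mm. The wrist camera is an equidistant fisheye: a pixel r from the principal point sees the ray r / f radians off the axis. A picture is of the moment at which its call begins: read the wrist's pose just before it. camera_params takes no time and is no camera call.
- ctrl.close_job(): hands the job in; it is judged then, once.
The state is a dict: "clock": time; "joint_pos": joint angles; "qvel": joint speeds; "tau": joint torques, N m; "tool_pos": TCP position; "orientation": TCP orientation; "force": force on the tool from outside, world axes, zero at the start; "moment": the same for the moment, N m; "opening": finger opening in m; "gripper_force": force on a finger pad.
Only numpy, scipy, OpenCV 4.12 (cv2) and the standard library are available. Lean on these libraries where they do the work, as an engineer would, in place of code of your own. Each camera call takes 0.05 s, during which the arm holds its last target. There are 200 camera calls.

## Working session

There is one attempt and no reset: what is moved stays moved. The work goes in short steps, Python scripts to look and compute and a tool call to move; the robot and the scene stay as the last step left them, time stands still between calls to the robot, and variables do not carry over. Pictures are saved under pics/ and viewed, at most 10 in all, crops included, and the job is handed in when it is done.

Besides the shell and the picture viewer there is one more tool, called after "Request:" as name([rows], argument=value, ...), one row to a line, values as JSON. apply_moves: Moves the arm, as the interface text tells. Its arguments: {"type":"object","properties":{"deltas":{"type":"array"}},"required":["deltas"]}

```bash
mkdir -p pics; ls; python3 - <<'E'
from plant import ctrl
import cv2,numpy as np
np.set_printoptions(precision=4,suppress=True)
for n in("scene","side","wrist"):
    cv2.imwrite(f"pics/{n}0.png",ctrl.snapshot(n)[:,:,::-1]); print(n,ctrl.camera_params(n))
print(ctrl.get_obs(),ctrl.hold_point_z)
E
```

```text
pics
scene {'fx': 522.0503706928243, 'fy': 522.0503706928243, 'cx': 314.9037461679369, 'cy': 248.69395977896076, 'cam_to_world': array([[-0.7518, -0.5263,  0.3973,  0.9709],
       [ 0.6593, -0.5906,  0.4653,  0.4961],
       [-0.0102,  0.6117,  0.791 ,  0.9917],
       [ 0.    ,  0.    ,  0.    ,  1.    ]])}
side {'fx': 548.4968328484917, 'fy': 548.4968328484917, 'cx': 314.83163387628264, 'cy': 235.5616768303355, 'cam_to_world': array([[-0.9346,  0.183 , -0.305 ,  0.151 ],
       [-0.3554, -0.5107,  0.7828,  0.9271],
       [-0.0125,  0.8401,  0.5424,  0.7275],
       [ 0.    ,  0.    ,  0.    ,  1.    ]])}
wrist {'fx': 371.64829954431775, 'fy': 371.64829954431775, 'cx': 320.7277926374583, 'cy': 240.88923777466874, 'mount': array([[-0.0005,  0.9698,  0.2438,  0.0652],
       [ 1.    ,  0.0003,  0.0009,  0.0001],
       [ 0.0008,  0.2438, -0.9698, -0.1588],
       [ 0.    ,  0.    ,  0.    ,  1.    ]])}
{'clock': 0.15, 'joint_pos': array([-48.4668,  20.5819,   0.6453,  -0.0128, -70.1345, -16.5084]), 'qvel': array([ 0.035 , -0.1851,  0.1204,  0.0412,  0.0598,  0.0445]), 'tau': array([ -0.0023, -58.3275,  29.3289,   7.0014,   0.0087,  -0.0001]), 'tool_pos': array([ 0.2854, -0.6113,  0.2258]), 'orientation': array([ 179.9285,   -0.0087, -154.9796]), 'force': array([-0.2861,  0.0411,  0.1066]), 'moment': array([ 0.0172,  0.0627, -0.0254]), 'gripper_force': 0.0, 'opening': 0.08769224958535829} 0.0188
```

View pics/scene0.png

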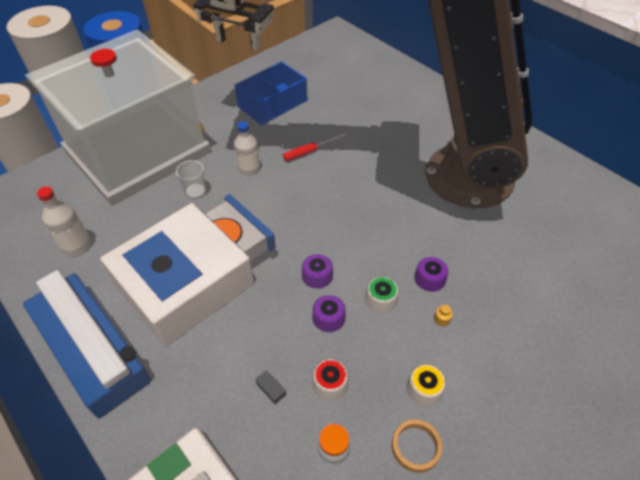

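View pics/side0.png

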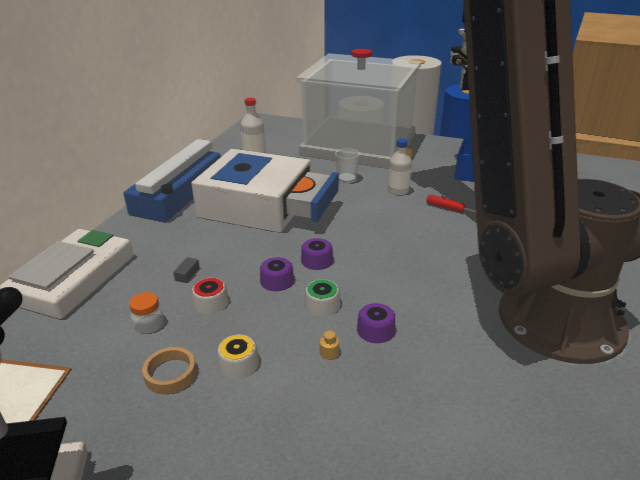

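The scene view shows the green-ringed pod at (382,290) and the blue drawer front around (250,225). In the side view they are at (322,293) and (322,195).
What could be taken for the green pod: purple pods at (317,270), (329,312) and (432,273), red at (331,377), yellow at (428,382). What could be taken for the drawer front: the blue bin at (272,92) and the blue device at (85,340). I choose the green ring at (382,290) and the plate at (250,225).

```bash
cat > h.py <<'E'
import cv2,numpy as np
from plant import ctrl
np.set_printoptions(precision=4,suppress=True)
def cast(n,uv,z):
    c=ctrl.camera_params(n);M=c["cam_to_world"];uv=np.atleast_2d(uv).astype(float)
    d=np.c_[(uv[:,0]-c["cx"])/c["fx"],-(uv[:,1]-c["cy"])/c["fy"],-np.ones(len(uv))]@M[:3,:3].T
    o=M[:3,3];return o+d*((z-o[2])/d[:,2])[:,None]
def blobs(im,lo,hi,amin=40):
    m=cv2.inRange(cv2.cvtColor(im,cv2.COLOR_BGR2HSV),lo,hi)
    n,_,s,c=cv2.connectedComponentsWithStats(m);return m,[(s[i],c[i]) for i in range(1,n) if s[i,4]>=amin]
E
python3 - <<'E'
from h import *
cols=dict(green=((50,90,50),(80,255,255)),red=((0,170,90),(6,255,255)),yellow=((24,150,120),(35,255,255)),purple=((130,80,40),(160,255,255)),blue=((100,110,40),(125,255,255)))
for n in("scene","side"):
    im=cv2.imread(f"pics/{n}0.png")
    for k,(lo,hi) in cols.items():
        m,b=blobs(im,lo,hi)
        for s,c in b:
            ctr=s[:2]+(s[2:4]-1)/2
            if k!="blue": print(n,k,s,ctr,cast(n,ctr,.042)[0,:2])
            else: print(n,k,s)
a=cv2.imread("pics/scene0.png");b=cv2.imread("pics/side0.png")
r=lambda x:cv2.resize(x,(400,400),interpolation=cv2.INTER_CUBIC)
cv2.imwrite("pics/c1.png",np.vstack([np.hstack([r(a[180:280,190:290]),r(b[150:230,270:350])]),np.zeros((1,800,3),np.uint8),cv2.resize(a[250:340,290:470],(400,200)).repeat(2,1)[:199]])[:600])
E
```

```text
scene green [370 278  26  22 306] [382.5 288.5] [0.4564 0.117 ]
scene green [149 445  40  35 822] [168.5 462. ] [0.997 0.122]
scene red [ 91  49  24  17 314] [102.5  57. ] [ 0.49   -1.1093]
scene red [284 143  33  17 244] [300. 151.] [ 0.3047 -0.339 ]
scene red [ 38 187  14  13 142] [ 44.5 193. ] [ 0.8864 -0.6504]
scene red [316 361  29  27 372] [330. 374.] [0.6745 0.1879]
scene yellow [414 367  29  27 254] [428. 380.] [0.5419 0.3217]
scene purple [302 254  30  34 716] [316.5 270.5] [ 0.5317 -0.014 ]
scene purple [415 257  33  34 768] [431.  273.5] [0.3478 0.1605]
scene purple [313 295  32  37 810] [328.5 313. ] [0.5851 0.0848]
scene blue [   0    0  149   83 4311]
scene blue [ 313    0  129   73 4569]
scene blue [  519     0   121   186 14855]
scene blue [ 236   62   71   63 2871]
scene blue [ 33  94  29  53 376]
scene blue [237 121  11  11  99]
scene blue [  0 162   7  13  51]
scene blue [226 195  47  44 325]
scene blue [ 124  233   77   67 2339]
scene blue [ 67 274  59  78 917]
scene blue [  24  293  124  124 3866]
scene blue [   0  304  105  176 7383]
side green [ 79 230  33  16 294] [ 95.  237.5] [1.0123 0.1169]
side green [308 280  29  19 261] [322. 289.] [0.4529 0.1171]
side red [353  49  18   9  87] [361.5  53. ] [ 0.8951 -1.6271]
side red [427 195  38  17 301] [445.5 203. ] [ 0.28   -0.3151]
side red [195 278  28  18 220] [208.5 286.5] [0.6715 0.1877]
side purple [302 238  31  32 730] [317.  253.5] [0.5062 0.0038]
side purple [260 257  34  34 812] [276.5 273.5] [0.5599 0.1009]
side purple [ 357  303   38   40 1066] [375.5 322.5] [0.3258 0.1765]
side blue [  325     0   149   182 10280]
side blue [ 570    0   70   50 1181]
side blue [397 139  10   9  80]
side blue [172 152  47  39 343]
side blue [211 154  60  30 893]
side blue [311 172  27  49 313]
side blue [124 185  45  37 919]
```

View pics/c1.png

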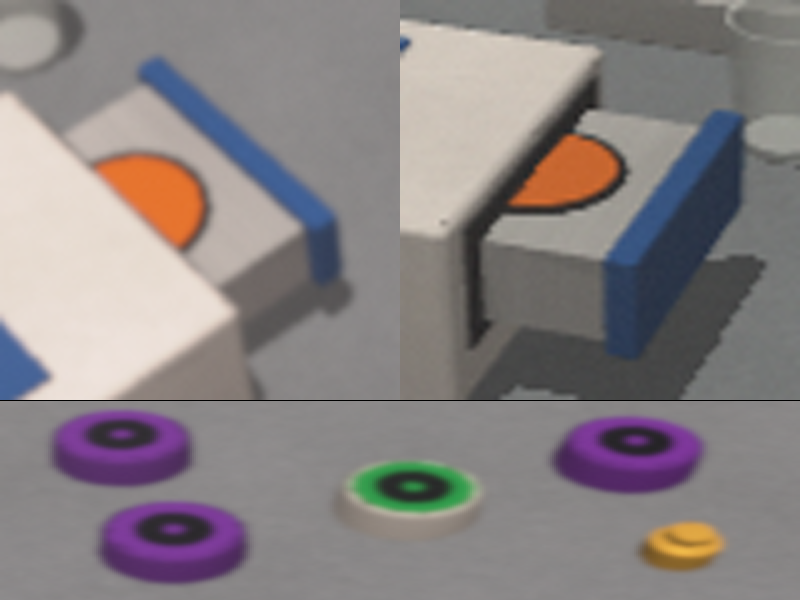

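The crop confirms both choices. The black eye inside a green ring on a white body is the target, and the other three nearby pods are purple. The plate's top face is clear in both views, with outer corners at scene (230,194.5) and (274.5,233.8), and side (338.6,173.6) and (318,202.4).

```bash
python3 - <<'E'
from h import *
for nm,z,s,d in(("outer",.09,[(230,194.5),(274.5,233.8)],[(338.6,173.6),(318,202.4)]),("inner",.09,[(225.5,198),(267,236)],[(332.6,172.4),(311.2,201.6)]),("housing",.105,[(192,203.75),(249.25,258.25)],[(310,159.6),(278.6,195.6)])):
    for n,p in(("scene",s),("side",d)):
        q=cast(n,p,z)[:,:2];e=q[0]-q[1];print(nm,n,q.ravel(),"mid",q.mean(0),"len",np.hypot(*e),"normal deg",np.degrees(np.arctan2(e[0],-e[1])))
print("beaker",cast("scene",(195,190),0),cast("side",(347,178),0),"bottle",cast("scene",(249,168),0),cast("side",(400,190),0),"weight",cast("scene",(443,320),0),cast("side",(330,355),0),"screwdriver",cast("scene",[(284,157),(346,136)],0))
E
```

```text
outer scene [ 0.5613 -0.2913  0.5577 -0.126 ] mid [ 0.5595 -0.2086] len 0.16530441034516485 normal deg 1.2757663306525078
outer side [ 0.5568 -0.2908  0.5538 -0.1307] mid [ 0.5553 -0.2108] len 0.16020849978867024 normal deg 1.058175020799333
inner scene [ 0.576  -0.2891  0.5741 -0.1322] mid [ 0.575  -0.2106] len 0.1569028124189137 normal deg 0.6787614057299501
inner side [ 0.5738 -0.2923  0.5704 -0.1289] mid [ 0.5721 -0.2106] len 0.16343144421333505 normal deg 1.1892377030732832
housing scene [ 0.6508 -0.3128  0.6464 -0.0988] mid [ 0.6486 -0.2058] len 0.21397766165349266 normal deg 1.200508996289877
housing side [ 0.6458 -0.3158  0.6435 -0.1052] mid [ 0.6447 -0.2105] len 0.21063712522799843 normal deg 0.6215739078466559
beaker [[ 0.5799 -0.4449 -0.    ]] [[ 0.5818 -0.4438  0.    ]] bottle [[ 0.4234 -0.4166 -0.    ]] [[ 0.4194 -0.4227  0.    ]] weight [[0.3943 0.2441 0.    ]] [[ 0.3909  0.2439 -0.    ]] screwdriver [[ 0.3244 -0.3868  0.    ]
 [ 0.1353 -0.3361 -0.    ]]
```

Request:
apply_moves([
  {"fingers": 0, "delta_pos": [-8, 5, 0], "angular": [0, 0, 0.5]},
  {"fingers": 0, "delta_pos": [-26, 19, 0], "angular": [0, 0, 2]},
  {"fingers": 0, "delta_pos": [-57, 40, 0], "angular": [0, 0, 4]},
  {"fingers": 0, "delta_pos": [-94, 67, 0], "angular": [0, 0, 6]},
  {"fingers": 0, "delta_pos": [-132, 94, 0], "angular": [0, 0, 9]},
  {"fingers": 0, "delta_pos": [-170, 120, 0], "angular": [0, 0, 11]},
  {"fingers": 0, "delta_pos": [-208, 147, 0], "angular": [0, 0, 14]},
  {"fingers": 0, "delta_pos": [-240, 170, 0], "angular": [0, 0, 16]},
  {"fingers": 0, "delta_pos": [-260, 184, 0], "angular": [0, 0, 18]},
  {"fingers": 0, "delta_pos": [-268, 190, 0], "angular": [0, 0, 18]},
])

```text
clock: 1.15
tool_pos: [0.449, -0.3237, 0.2268]
orientation: [180.0, 0.0, -172.9]
force: [0.6, 0.8, 0.5]
opening: 0.0131
gripper_force: 0.0
```

Request:
apply_moves([
  {"fingers": 0, "delta_pos": [-8, 10, 0], "angular": [0, 0, 1]},
  {"fingers": 0, "delta_pos": [-25, 33, 0], "angular": [0, 0, 2]},
  {"fingers": 0, "delta_pos": [-45, 60, 0], "angular": [0, 0, 4]},
  {"fingers": 0, "delta_pos": [-63, 85, 0], "angular": [0, 0, 5]},
  {"fingers": 0, "delta_pos": [-75, 100, 0], "angular": [0, 0, 6]},
  {"fingers": 0, "delta_pos": [-80, 106, 10], "angular": [0, 0, 6]},
  {"fingers": 0, "delta_pos": [-80, 106, 35], "angular": [0, 0, 6]},
  {"fingers": 0, "delta_pos": [-80, 106, 60], "angular": [0, 0, 6]},
  {"fingers": 0, "delta_pos": [-80, 106, 75], "angular": [0, 0, 6]},
  {"fingers": 0, "delta_pos": [-80, 106, 80], "angular": [0, 0, 6]},
])

```text
clock: 2.15
tool_pos: [0.5126, -0.2114, 0.1441]
orientation: [180.0, -0.2, -179.0]
force: [0.1, -0.4, 1.1]
opening: 0.0005
gripper_force: 0.0
```

```bash
python3 - <<'E'
from h import *
o=ctrl.get_obs();print(o['tool_pos'],o['orientation'],o['joint_pos'],o['opening'])
s=ctrl.snapshot("scene")[:,:,::-1][80:300,120:380];d=ctrl.snapshot("side")[:,:,::-1][60:280,180:440]
cv2.imwrite("pics/p1.png",cv2.resize(np.hstack([s,d]),(800,340)))
E
```

```text
[ 0.5126 -0.2114  0.1441] [ 179.9636   -0.216  -178.9908] [ -2.1868  13.3821 -21.002   -0.0294 -55.8337 -86.7875] 0.0004708561724231364
```

View pics/p1.png

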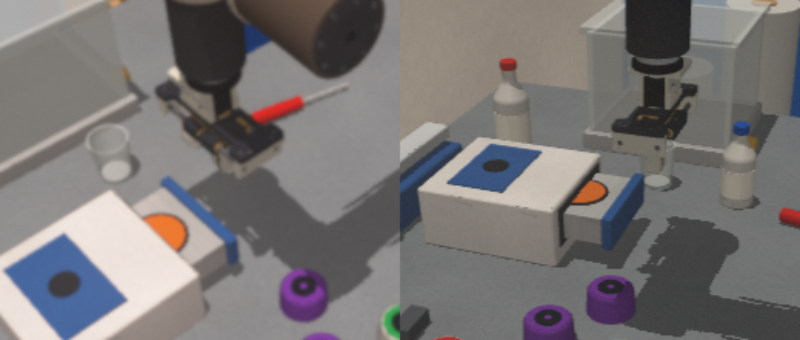

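The gripper is shut and hangs in front of the plate, clear of the pods and bottle. Next I lower it.

Request:
apply_moves([
  {"fingers": 0, "delta_pos": [0, 0, 12], "angular": [0, 0, 0]},
  {"fingers": 0, "delta_pos": [0, 0, 32], "angular": [0, 0, 0]},
  {"fingers": 0, "delta_pos": [0, 0, 55], "angular": [0, 0, 0]},
  {"fingers": 0, "delta_pos": [0, 0, 72], "angular": [0, 0, 0]},
  {"fingers": 0, "delta_pos": [0, 0, 80], "angular": [0, 0, 0]},
  {"fingers": 0, "delta_pos": [-5, 0, 82], "angular": [0, 0, 0]},
  {"fingers": 0, "delta_pos": [-12, 0, 82], "angular": [0, 0, 0]},
  {"fingers": 0, "delta_pos": [-20, 0, 82], "angular": [0, 0, 0]},
  {"fingers": 0, "delta_pos": [-26, 0, 82], "angular": [0, 0, 0]},
  {"fingers": 0, "delta_pos": [-30, 0, 82], "angular": [0, 0, 0]},
])

```text
clock: 3.25
tool_pos: [0.5456, -0.2105, 0.0651]
orientation: [-180.0, 0.1, -179.0]
force: [-0.0, -0.1, 0.3]
opening: 0.0003
gripper_force: 0.0
```

Request:
apply_moves([
  {"fingers": 0, "delta_pos": [-5, 0, 0], "angular": [0, 0, 0]},
  {"fingers": 0, "delta_pos": [-10, 0, 0], "angular": [0, 0, 0]},
  {"fingers": 0, "delta_pos": [-15, 0, 0], "angular": [0, 0, 0]},
  {"fingers": 0, "delta_pos": [-20, 0, 0], "angular": [0, 0, 0]},
  {"fingers": 0, "delta_pos": [-25, 0, 0], "angular": [0, 0, 0]},
  {"fingers": 0, "delta_pos": [-30, 0, 0], "angular": [0, 0, 0]},
  {"fingers": 0, "delta_pos": [-35, 0, 0], "angular": [0, 0, 0]},
  {"fingers": 0, "delta_pos": [-40, 0, 0], "angular": [0, 0, 0]},
])

```text
clock: 4.05
tool_pos: [0.5848, -0.2098, 0.0645]
orientation: [180.0, -0.0, -179.0]
force: [-4.6, 0.9, 2.9]
opening: 0.0009
gripper_force: 1.8
```

Request:
apply_moves([
  {"fingers": 0, "delta_pos": [-5, 0, 0], "angular": [0, 0, 0]},
  {"fingers": 0, "delta_pos": [-10, 0, 0], "angular": [0, 0, 0]},
  {"fingers": 0, "delta_pos": [-15, 0, 0], "angular": [0, 0, 0]},
  {"fingers": 0, "delta_pos": [-20, 0, 0], "angular": [0, 0, 0]},
  {"fingers": 0, "delta_pos": [-24, 0, 0], "angular": [0, 0, 0]},
  {"fingers": 0, "delta_pos": [-26, 0, 0], "angular": [0, 0, 0]},
  {"fingers": 0, "delta_pos": [-28, 0, 0], "angular": [0, 0, 0]},
])

```text
clock: 4.75
tool_pos: [0.6126, -0.2093, 0.0645]
orientation: [180.0, -0.0, -179.0]
force: [-3.5, 0.0, 2.1]
opening: 0.0002
gripper_force: 1.6
```

Request:
apply_moves([
  {"fingers": 0, "delta_pos": [-1, 0, 0], "angular": [0, 0, 0]},
  {"fingers": 0, "delta_pos": [-2, 0, 0], "angular": [0, 0, 0]},
  {"fingers": 0, "delta_pos": [-3, 0, 0], "angular": [0, 0, 0]},
])

```text
clock: 5.05
tool_pos: [0.6153, -0.2093, 0.0646]
orientation: [180.0, -0.0, -179.0]
force: [-3.3, 0.1, 2.1]
opening: 0.0003
gripper_force: 1.6
```

Request:
apply_moves([
  {"fingers": 0, "delta_pos": [-1, 0, 0], "angular": [0, 0, 0]},
  {"fingers": 0, "delta_pos": [-2, 0, 0], "angular": [0, 0, 0]},
  {"fingers": 0, "delta_pos": [-3, 0, 0], "angular": [0, 0, 0]},
  {"fingers": 0, "delta_pos": [-4, 0, 0], "angular": [0, 0, 0]},
])

```text
clock: 5.45
tool_pos: [0.6159, -0.2092, 0.0645]
orientation: [180.0, -0.4, -179.0]
force: [-16.1, 1.9, 13.1]
opening: 0.0003
gripper_force: 8.1
```

Force rises at the expected home position. I hold there briefly, then back off slowly and check.

Request:
apply_moves([
  {"fingers": 0, "delta_pos": [-1, 0, 0], "angular": [0, 0, 0]},
  {"fingers": 0, "delta_pos": [-1, 0, 0], "angular": [0, 0, 0]},
  {"fingers": 0, "delta_pos": [-1, 0, 0], "angular": [0, 0, 0]},
])

```text
clock: 5.75
tool_pos: [0.6159, -0.2093, 0.0645]
orientation: [180.0, -0.4, -179.0]
force: [-16.9, 2.1, 13.4]
opening: 0.0003
gripper_force: 8.4
```

Request:
apply_moves([
  {"fingers": 0, "delta_pos": [3, 0, 0], "angular": [0, 0, 0]},
  {"fingers": 0, "delta_pos": [10, 0, 0], "angular": [0, 0, 0]},
  {"fingers": 0, "delta_pos": [25, 0, 0], "angular": [0, 0, 0]},
  {"fingers": 0, "delta_pos": [45, 0, 0], "angular": [0, 0, 0]},
  {"fingers": 0, "delta_pos": [65, 0, 0], "angular": [0, 0, 0]},
  {"fingers": 0, "delta_pos": [80, 0, -15], "angular": [0, 0, 0]},
  {"fingers": 0, "delta_pos": [90, 0, -45], "angular": [0, 0, 0]},
  {"fingers": 0, "delta_pos": [95, 0, -80], "angular": [0, 0, 0]},
  {"fingers": 0, "delta_pos": [95, 0, -110], "angular": [0, 0, 0]},
  {"fingers": 0, "delta_pos": [95, 0, -120], "angular": [0, 0, 0]},
])

```text
clock: 6.75
tool_pos: [0.5277, -0.2113, 0.1886]
orientation: [-179.9, 0.4, -178.9]
force: [0.5, 0.2, 0.3]
opening: 0.0005
gripper_force: 0.0
```

```bash
python3 - <<'E'
from h import *
o=ctrl.get_obs();print(o['tool_pos'],o['orientation'],o['joint_pos'])
a=ctrl.snapshot("scene")[:,:,::-1];b=ctrl.snapshot("side")[:,:,::-1]
for n,im in(("scene",a),("side",b)):
    _,bl=blobs(im,(50,90,50),(80,255,255));print(n,[(c,cast(n,s[:2]+(s[2:4]-1)/2,.042)[0,:2]) for s,c in bl])
cv2.imwrite("pics/p2.png",np.hstack([cv2.resize(a[160:310,100:280],(400,333)),cv2.resize(b[120:270,180:360],(400,333))]))
E
```

```text
[ 0.5277 -0.2113  0.1886] [-179.9219    0.4242 -178.9358] [ -2.0617  11.9358 -16.5214   0.0627 -61.1151 -86.9046]
scene [(array([382.4886, 288.4169]), array([0.4564, 0.117 ])), (array([168.3857, 463.9644]), array([0.997, 0.122]))]
side [(array([ 95.0816, 237.6803]), array([1.0123, 0.1169])), (array([321.7969, 288.8966]), array([0.4529, 0.1171]))]
```

View pics/p2.png

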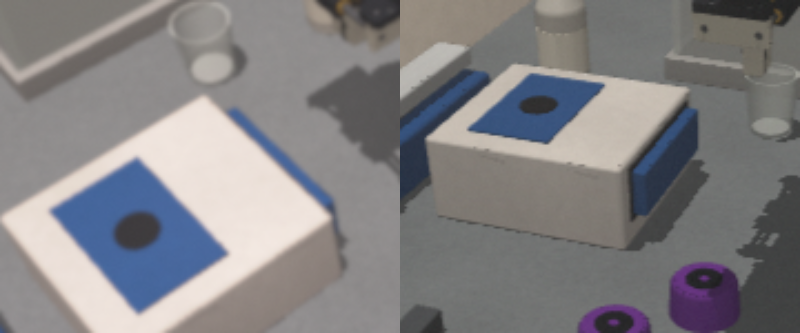

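The drawer front sits against the housing, home in both views. The two views average the green eye at (0.455, 0.117). I move over it at height.

Request:
apply_moves([
  {"fingers": 0, "delta_pos": [2, 10, 0], "angular": [0, 0, 0]},
  {"fingers": 0, "delta_pos": [7, 35, 0], "angular": [0, 0, 0]},
  {"fingers": 0, "delta_pos": [15, 75, 0], "angular": [0, 0, 0]},
  {"fingers": 0, "delta_pos": [24, 118, 0], "angular": [0, 0, 0]},
  {"fingers": 0, "delta_pos": [33, 162, 0], "angular": [0, 0, 0]},
  {"fingers": 0, "delta_pos": [42, 206, 0], "angular": [0, 0, 0]},
  {"fingers": 0, "delta_pos": [51, 250, 0], "angular": [0, 0, 0]},
  {"fingers": 0, "delta_pos": [59, 290, 0], "angular": [0, 0, 0]},
  {"fingers": 0, "delta_pos": [65, 318, 0], "angular": [0, 0, 0]},
  {"fingers": 0, "delta_pos": [67, 329, 0], "angular": [0, 0, 0]},
])

```text
clock: 7.85
tool_pos: [0.4511, 0.119, 0.1831]
orientation: [-180.0, -0.1, -178.8]
force: [0.1, 0.2, 0.0]
opening: 0.0001
gripper_force: 0.0
```

Request:
apply_moves([
  {"fingers": 0, "delta_pos": [0, 0, 0], "angular": [0, 0, 0]},
  {"fingers": 0, "delta_pos": [0, 0, 0], "angular": [0, 0, 0]},
  {"fingers": 0, "delta_pos": [0, 0, 0], "angular": [0, 0, 0]},
])

```text
clock: 8.15
tool_pos: [0.4524, 0.116, 0.184]
orientation: [-180.0, -0.0, -179.0]
force: [-0.6, -0.0, -0.8]
opening: 0.0005
gripper_force: 0.0
```

```bash
python3 - <<'E'
from h import *
from scipy.spatial.transform import Rotation as R
o=ctrl.get_obs();im=ctrl.snapshot("wrist")[:,:,::-1];c=ctrl.camera_params("wrist")
T=np.eye(4);T[:3,:3]=R.from_euler("xyz",o['orientation'],degrees=True).as_matrix();T[:3,3]=o['tool_pos'];T=T@c["mount"]
print(o['tool_pos'],o['orientation'])
for s,q in blobs(im,(50,90,50),(80,255,255))[1]:
    u,v=s[:2]+(s[2:4]-1)/2-np.array([c["cx"],c["cy"]]);r=np.hypot(u,v);th=r/c["fx"]
    d=T[:3,:3]@np.array([np.sin(th)*u/r,-np.sin(th)*v/r,-np.cos(th)]);p=T[:3,3]+d*(.042-T[2,3])/d[2];print(s,p[:2])
cv2.imwrite("pics/w1.png",im)
E
```

```text
[0.4524 0.116  0.184 ] [-179.9661   -0.0496 -179.027 ]
[ 285  197   71   70 2337] [0.4548 0.1152]
[314 227  13  12 129] [0.4556 0.1152]
```

View pics/w1.png

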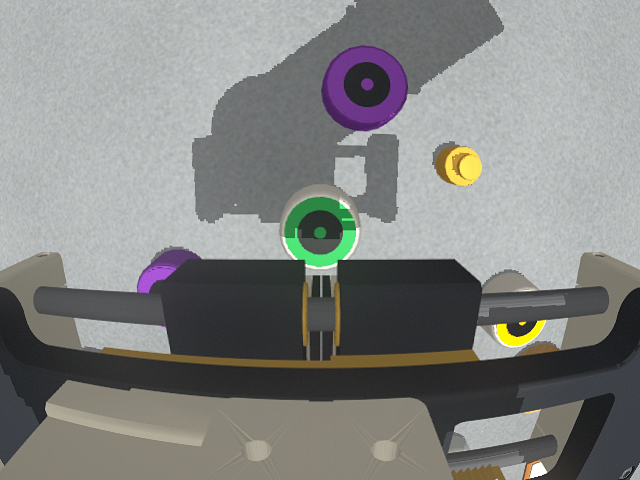

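The wrist view shows the green eye at (320,232), straight under the fingers, and gives (0.455, 0.115), which agrees. I descend 112 mm and dwell.

Request:
apply_moves([
  {"fingers": 0, "delta_pos": [-1, 0, 8], "angular": [0, 0, 0]},
  {"fingers": 0, "delta_pos": [-2, 0, 25], "angular": [0, 0, 0]},
  {"fingers": 0, "delta_pos": [-3, 0, 45], "angular": [0, 0, 0]},
  {"fingers": 0, "delta_pos": [-3, 0, 65], "angular": [0, 0, 0]},
  {"fingers": 0, "delta_pos": [-3, 0, 83], "angular": [0, 0, 0]},
  {"fingers": 0, "delta_pos": [-3, 0, 96], "angular": [0, 0, 0]},
  {"fingers": 0, "delta_pos": [-3, 0, 105], "angular": [0, 0, 0]},
  {"fingers": 0, "delta_pos": [-3, 0, 110], "angular": [0, 0, 0]},
  {"fingers": 0, "delta_pos": [-3, 0, 112], "angular": [0, 0, 0]},
  {"fingers": 0, "delta_pos": [-3, 0, 112], "angular": [0, 0, 0]},
])

```text
clock: 9.2
tool_pos: [0.4557, 0.1169, 0.0727]
orientation: [180.0, 0.0, -179.0]
force: [0.4, -0.5, 0.7]
opening: 0.0003
gripper_force: 0.0
```

Request:
apply_moves([
  {"fingers": 0, "delta_pos": [0, 0, 0], "angular": [0, 0, 0]},
  {"fingers": 0, "delta_pos": [0, 0, 0], "angular": [0, 0, 0]},
  {"fingers": 0, "delta_pos": [0, 0, 0], "angular": [0, 0, 0]},
  {"fingers": 0, "delta_pos": [0, 0, 0], "angular": [0, 0, 0]},
  {"fingers": 0, "delta_pos": [0, 0, 0], "angular": [0, 0, 0]},
  {"fingers": 0, "delta_pos": [0, 0, 0], "angular": [0, 0, 0]},
  {"fingers": 0, "delta_pos": [0, 0, 0], "angular": [0, 0, 0]},
  {"fingers": 0, "delta_pos": [0, 0, 0], "angular": [0, 0, 0]},
  {"fingers": 0, "delta_pos": [0, 0, 0], "angular": [0, 0, 0]},
  {"fingers": 0, "delta_pos": [0, 0, 0], "angular": [0, 0, 0]},
])

```text
clock: 10.2
tool_pos: [0.4555, 0.1169, 0.0725]
orientation: [-180.0, -0.0, -179.0]
force: [-0.9, -0.1, 0.5]
opening: 0.0002
gripper_force: 0.0
```

Request:
apply_moves([
  {"fingers": 0, "delta_pos": [0, 0, 0], "angular": [0, 0, 0]},
  {"fingers": 0, "delta_pos": [0, 0, 0], "angular": [0, 0, 0]},
  {"fingers": 0, "delta_pos": [0, 0, 0], "angular": [0, 0, 0]},
  {"fingers": 0, "delta_pos": [0, 0, 0], "angular": [0, 0, 0]},
  {"fingers": 0, "delta_pos": [0, 0, 0], "angular": [0, 0, 0]},
  {"fingers": 0, "delta_pos": [0, 0, 0], "angular": [0, 0, 0]},
  {"fingers": 0, "delta_pos": [0, 0, 0], "angular": [0, 0, 0]},
  {"fingers": 0, "delta_pos": [0, 0, 0], "angular": [0, 0, 0]},
  {"fingers": 0, "delta_pos": [0, 0, 0], "angular": [0, 0, 0]},
  {"fingers": 0, "delta_pos": [0, 0, 0], "angular": [0, 0, 0]},
])

```text
clock: 11.2
tool_pos: [0.4555, 0.1169, 0.0726]
orientation: [-180.0, 0.0, -179.0]
force: [0.1, 0.7, -0.3]
opening: 0.0004
gripper_force: 0.0
```

Request:
apply_moves([
  {"fingers": 0, "delta_pos": [0, 0, 0], "angular": [0, 0, 0]},
  {"fingers": 0, "delta_pos": [0, 0, 0], "angular": [0, 0, 0]},
  {"fingers": 0, "delta_pos": [0, 0, 0], "angular": [0, 0, 0]},
  {"fingers": 0, "delta_pos": [0, 0, 0], "angular": [0, 0, 0]},
  {"fingers": 0, "delta_pos": [0, 0, 0], "angular": [0, 0, 0]},
])

```text
clock: 11.7
tool_pos: [0.4555, 0.1169, 0.0726]
orientation: [180.0, 0.0, -179.0]
force: [-0.4, 0.1, 0.4]
opening: 0.0003
gripper_force: 0.0
```

Dwelled 2.5 s. I withdraw straight up.

Request:
apply_moves([
  {"fingers": 0, "delta_pos": [0, 0, -8], "angular": [0, 0, 0]},
  {"fingers": 0, "delta_pos": [0, 0, -28], "angular": [0, 0, 0]},
  {"fingers": 0, "delta_pos": [0, 0, -55], "angular": [0, 0, 0]},
  {"fingers": 0, "delta_pos": [0, 0, -85], "angular": [0, 0, 0]},
  {"fingers": 0, "delta_pos": [0, 0, -115], "angular": [0, 0, 0]},
  {"fingers": 0, "delta_pos": [0, 0, -140], "angular": [0, 0, 0]},
  {"fingers": 0, "delta_pos": [0, 0, -160], "angular": [0, 0, 0]},
  {"fingers": 0, "delta_pos": [0, 0, -172], "angular": [0, 0, 0]},
  {"fingers": 0, "delta_pos": [0, 0, -178], "angular": [0, 0, 0]},
  {"fingers": 0, "delta_pos": [0, 0, -180], "angular": [0, 0, 0]},
])

```text
clock: 12.7
tool_pos: [0.4554, 0.1169, 0.2527]
orientation: [180.0, 0.0, -179.0]
force: [0.2, -0.4, -1.3]
opening: 0.0003
gripper_force: 0.0
```

Request:
apply_moves([
  {"fingers": 0, "delta_pos": [0, 0, 0], "angular": [0, 0, 0]},
  {"fingers": 0, "delta_pos": [0, 0, 0], "angular": [0, 0, 0]},
  {"fingers": 0, "delta_pos": [0, 0, 0], "angular": [0, 0, 0]},
])

```text
clock: 13.0
tool_pos: [0.4552, 0.1168, 0.2518]
orientation: [-180.0, -0.1, -179.0]
force: [-0.4, -0.0, 0.3]
opening: 0.0007
gripper_force: 0.0
```

```bash
python3 - <<'E'
from h import *
print(ctrl.get_obs()['tool_pos'])
b=ctrl.snapshot("side")[:,:,::-1]
print([s for s,c in blobs(b,(100,110,40),(125,255,255))[1] if 280<s[0]<330 and s[1]>100])
print(ctrl.close_job())
E
```

```text
[0.4552 0.1168 0.2518]
[array([285, 185,  16,  32, 184], dtype=int32)]
the job is handed in; nothing more can be done
None
```

The drawer was pushed to its hard stop, the fingertips held about 3 cm above the green eye for 2.5 s, the hand was withdrawn to about 21 cm above it, and the job was handed in at about 13 s; no verdict was returned.

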